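# Set up the figure painter's place around the turntable

## Robot

A 6-joint arm with a two-finger parallel gripper is mounted at the origin on the work surface. World frame = base frame: x ahead of the robot, y to its left, z up, the work surface at z = 0. Lengths are in m, angles in degrees, forces in N, time in s.
With the tool pointing down it reaches from about 0.4 to 0.825 m from the base axis. Payload 7 kg.
Tool frame: the origin (TCP) lies on the centre line of the jaws, within the pads' length; the fingertips stand 19 mm ahead of it and the grasp point (between the pads) is the TCP (r.tip_extent is the distance from the TCP to the fingertips, in m); z points along the fingers, y is the line along which they close (so a half turn about z gives the same grasp; the last joint's range is limited). The gripper opens to 88 mm and grips with 3 to 60 N. Pads are 19 mm wide; open, the fingers measure 130 mm over their backs; the gripper's body (78 mm by 193 mm) begins 47 mm behind the grasp point.
Start: joints at [87.496, 20.546, 0.682, 0, -70.136, -16.507], TCP at [0.22, 0.638, 0.246] pointing down, gripper open.
Joint ranges: [-176.03, 176.03], [-82.01, 121.73], [-58.28, 71.71], [-173.87, 95.51], [-174.79, -0.11], [-173.66, 173.66]. Speed limits (degrees/s): [136.94, 136.94, 172.46, 180, 180, 180].

## Interface

Orientations are given as [roll, pitch, yaw] about the fixed x, y, z axes, in that order (R = Rz(yaw) Ry(pitch) Rx(roll)).
In Python, from plant import r gives the robot as it stands. The module is installed in compiled form; this text tells all that it offers.
- The arm moves only by the tool jog_arm, never from a script. Its argument "deltas" is a list that holds one entry, the list of rows, each a list of 5 numbers: the opening, from -1 (shut) to 1 (fully open), then the shift along the world's x, y, z in cm, then the turn about the world's z in rad. In form: [[[claw, dx, dy, dz, turn], ...]]. A call has 1 to 8 rows; each row shifts and turns the commanded pose from where the row before left it; what a row does not reach is not made up. A row lasts 1/8 s, in which the tool goes at most 62.5 mm and 10.7 degrees, less where a joint would pass 70% of its speed; a pose out of reach is approached as far as the arm can. A call with a gripper value outside its range is refused whole. The fingers move at their own pace and stop on an object; "force" is the grip in N (left out, the last holds). Time passes only in rows, so rows that do not move let the fingers close. It gives the time, the measured TCP pose, the force, the opening and the grip force at its end, in the units of the state.
- r.get_state(): the state, without advancing time (a new reading comes with each control period).
- r.capture(name): name is "side" or "top" or "wrist"; returns the picture (400x640x3 uint8, blue, green, red); there is no depth.
- r.camera_info(name): a dict with "fx", "fy", "cx", "cy" (pixels), "k1" (the pictures are not rectified: a ray, as slopes to the right and down, at radius r is drawn at 1 + k1 r^2 times it, then the intrinsics apply), "view" (4x4, takes a point from world to camera coordinates). Camera axes: x right, y up, looking along -z (the intrinsics and any distortion apply to the point x, -y, -z); pixel columns grow to the right and rows downward; lengths in m; the calibration is good to about 2 mm. A picture is of the moment at which its call begins: read the wrist's pose just before it. camera_info takes no time and is no camera call; for the wrist camera it gives the pose at the moment of the call.
- r.close_job(): hands the job in; it is judged then, once.
The state is a dict: "time_s": time; "joints": joint angles; "qd": joint speeds; "joint_torque": joint torques, N m; "tcp_pos": TCP position; "eef_rot": TCP orientation; "contact_force": force on the tool from outside, world axes, zero at the start; "moment": the same for the moment, N m; "gripper_width": finger opening in m; "gripper_force": force on a finger pad.
Only numpy, scipy, OpenCV 4.12 (cv2) and the standard library are available. Lean on these libraries where they do the work, as an engineer would, in place of code of your own. Each camera call takes 0.05 s, during which the arm holds its last target. There are 200 camera calls.

## Task

Set out the painting place around the turntable for the painter, who sits at the robot's side of the bench: stand the bare casting on its wooden block in the middle of the turntable, the crested spearman on the bench straight behind the turntable and the short shield-bearer just to the left of the spearman, in line with him, leaving about 2 cm from edge to edge each time. Stand the screw-lid jar on the bench between the turntable and the deep bits box, clear of both, and stack the shallow bits box squarely on the deep one so that it drops home over the lid lugs. Stand everything upright and let go of it, do not knock any figure over, and leave the deep box, the brush pot and the hooded figure where they are.

Things in the scene. Friction and masses are not known exactly. Their poses are not given: they have to be found in the camera images.
- casting: Bare grey casting of a crouching winged beast on a square wooden holding block, 40 x 40 x 35 mm; 67 mm high in all, about 100 g. Grip it by two facing sides of the block. Origin: centre of the block's underside, x and y normal to the block's sides, z up.
- spearman: Tall figure with crested helmet, cape and spear on a round black base 60 mm across; 118 mm high, 160 g. Grip the torso (24 mm deep along x, 34 wide along y, 51 to 87 mm above the underside) chest to back; the head above is 22 mm across. The spear stands 31 mm out at -y. Origin: centre of the base's underside; he faces -x, z up. He may face any way at the end.
- shieldman: The shield-bearer: short stocky figure with horned helmet and round shield on a round black base 48 mm across; 82 mm high, 110 g. Grip the torso (24 mm deep along x, 30 wide along y, 29 to 59 mm above the underside) chest to back. The shield is 25 mm out at -y. Origin: centre of the base's underside; he faces -x, z up. He may face any way at the end.
- jar: Low white jar with an aluminium screw lid, 45 mm in diameter and 45 mm high, about 90 g. Origin: centre of its underside, z up.
- flat_box: Shallow lidded bits box, grey, black lid: 90 mm (x) x 60 (y) x 36 high to the lid's face, 180 g; on the lid four lugs 6 mm high. Underside: one recess 8 mm deep in a 3 mm rim. Stacked home (either end first) the rim rests on the lower lid, origin 64 mm above the lower origin; lugs have 2 mm play at the foot, 5 at the tip. Origin: centre of underside at rim level, z up.
- deep_box: Deep bits box of the same make: 90 mm (x) x 60 (y) x 64 high to the lid's face, with four tapered lid lugs (6 mm high, 12 across at the foot, 34 and 19 mm from the middle along x and y). Loose, 700 g; it stays where it is, about 18 to 20 cm left or right of the turntable (centre to centre). Origin: centre of its underside, z up.
- turntable: Painter's turntable: round aluminium disc 110 mm in diameter, its top 50 mm above the bench, on a heavy dark foot fixed to the bench; the disc turns with a light drag. Origin: centre of the foot's underside, on the disc's axis; x points away from the robot (behind), y to the left.
- brush_pot: Dark metal pot full of brushes, 60 mm in diameter, pot 75 mm and brushes to about 190 mm high. It stands on the other side of the turntable from the deep box. Leave it. Origin: centre of its underside, z up.
- hooded: Grey hooded figure in a long cloak with a staff, round black base 52 mm in diameter, 94 mm high. It stands among the other things; leave it. Origin: centre of the base's underside, z up.
Things that resemble listed ones, but are neither listed nor needed, are in the scene too. Leave any orange, red or yellow look-alike of the jar alone.

How it is judged:
By the outcome, as a careful person would: the job done as asked, in the order asked, and still so for the second after the job is handed in, with the robot touching nothing.
It also fails if it takes over 144 s, if anything falls off the work surface, if the arm or the gripper's body presses on something with over 40 N, if the wrist force passes 120 N, or if a joint passes its speed limit or range.

## Working session

There is one attempt and no reset: what is moved stays moved. The work goes in short steps, Python scripts to look and compute and a tool call to move; the robot and the scene stay as the last step left them, time stands still between calls to the robot, and variables do not carry over. Pictures are saved under pics/ and viewed, at most 14 in all, crops included, and the job is handed in when it is done.

Besides the shell and the picture viewer there is one more tool, called after "Emit:" by a JSON object that holds its "method" and its "body", one argument or row to a line. jog_arm: Moves the arm, as the interface text tells. Its arguments: {"type":"object","properties":{"deltas":{"type":"array"},"force":{"type":"number"}},"required":["deltas"]}

```bash
mkdir -p pics; cat > h.py <<'E'
import numpy as np, cv2
from plant import r
def cam(n):
    i=r.camera_info(n); return i
def ray(i,u,v):
    x=(u-i['cx'])/i['fx']; y=(v-i['cy'])/i['fy']
    rd=np.hypot(x,y); q=rd
    for _ in range(30): q=rd/(1+i['k1']*q*q)
    s=q/rd if rd>0 else 1
    V=np.array(i['view']); R=V[:3,:3]; o=-R.T@V[:3,3]
    return o, R.T@np.array([x*s,-y*s,-1.])
def onz(i,u,v,z):
    o,d=ray(i,u,v); return o+d*(z-o[2])/d[2]
def proj(i,p):
    V=np.array(i['view']); c=V[:3,:3]@np.array(p)+V[:3,3]
    x,y=c[0]/-c[2],-c[1]/-c[2]; k=1+i['k1']*(x*x+y*y)
    return np.array([i['fx']*x*k+i['cx'], i['fy']*y*k+i['cy']])
E
python3 - <<'E'
from h import *
for n in('top','side','wrist'):
    i=cam(n); V=np.array(i['view']);print(n,i['fx'],i['k1'],(-V[:3,:3].T@V[:3,3]).round(3),(-V[2,:3]).round(3))
    cv2.imwrite(f'pics/{n}0.png',r.capture(n))
print(r.get_state())
E
```

```text
top 433.43007294169934 -0.12200703739892585 [ 0.37  -0.062  1.347] [ 0.153  0.016 -0.988]
side 509.71183764684633 0.007088139949602753 [ 0.088 -1.032  0.697] [ 0.387  0.77  -0.506]
wrist 290.8479276968851 -0.0011781688662134977 [0.287 0.615 0.384] [-0.254  0.086 -0.963]
{'time_s': 0.15, 'joints': array([ 8.74947357e+01,  2.05807673e+01,  6.44106035e-01, -1.40620315e-02,
       -7.01349060e+01, -1.65068848e+01]), 'qd': array([ 0.06162316, -0.14074948,  0.08708673,  0.06472639, -0.0384202 ,
       -0.07621074]), 'joint_torque': array([-1.27793344e-03, -5.83275461e+01,  2.93291348e+01,  7.00119585e+00,
        8.83473374e-03, -1.14287577e-04]), 'tcp_pos': array([0.21980762, 0.63783248, 0.24484062]), 'eef_rot': array([ 1.79927626e+02, -7.66011695e-03, -1.90169309e+01]), 'contact_force': array([-0.73203776,  0.12572859,  0.28489865]), 'moment': array([-0.0285489 ,  0.08694367,  0.0584302 ]), 'gripper_force': 0.0, 'gripper_width': 0.08796801826641014}
```

View pics/top0.png

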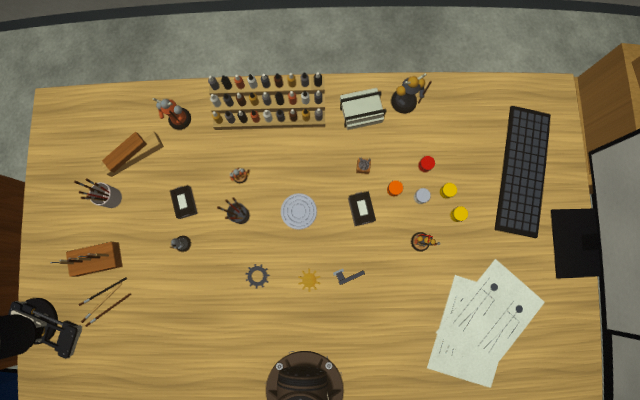

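View pics/side0.png

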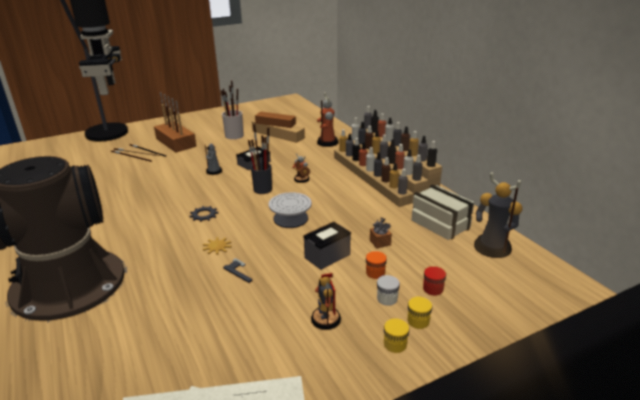

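The top view shows the robot base at the bottom (300,375), the turntable at (298,211), and the brush pot at (237,211), with the light pot at (105,195) as a decoy.
- **Boxes:** the deep box looks to be (361,208) and the flat box (183,202).
- **Hooded figure:** (181,243).
- **Spearman candidates:** (423,241), (178,115) and (405,95).
- **Shieldman:** (239,174).
- **Casting:** (363,165).
- **Jar:** white at (423,195). The orange, red and yellow ones at (395,188), (427,163), (449,190) and (460,214) are decoys.

I'll check these in a close crop.

```bash
python3 - <<'E'
from h import *
a=cv2.imread('pics/top0.png'); b=cv2.imread('pics/side0.png')
A=cv2.resize(a[140:270,160:480],(800,325),interpolation=cv2.INTER_CUBIC)
B=cv2.resize(b[130:350,190:470],(350,275),interpolation=cv2.INTER_CUBIC)
B2=cv2.resize(cv2.imread('pics/wrist0.png'),(440,275))
cv2.imwrite('pics/crop0.png',np.vstack([A,np.hstack([B,B2,np.zeros((275,10,3),np.uint8)])]))
i=cam('top')
for n,u,v,z in [('tt',298,211,.05),('deep',361.5,208.5,.064),('flat',183,202,.036),('pot',237,213,.0),('shield',239,176,.0),('cast',363,165,.035),('jar',423,195,.045),('spear',422,241,0),('hood',181,243,0)]:
    print(n,onz(i,u,v,z).round(3))
E
```

```text
tt [0.538 0.008 0.05 ]
deep [ 0.539 -0.183  0.064]
flat [0.575 0.367 0.036]
pot [0.542 0.203 0.   ]
shield [0.661 0.198 0.   ]
cast [ 0.679 -0.195  0.035]
jar [ 0.579 -0.374  0.045]
spear [ 0.442 -0.374  0.   ]
hood [0.45  0.382 0.   ]
```

View pics/crop0.png

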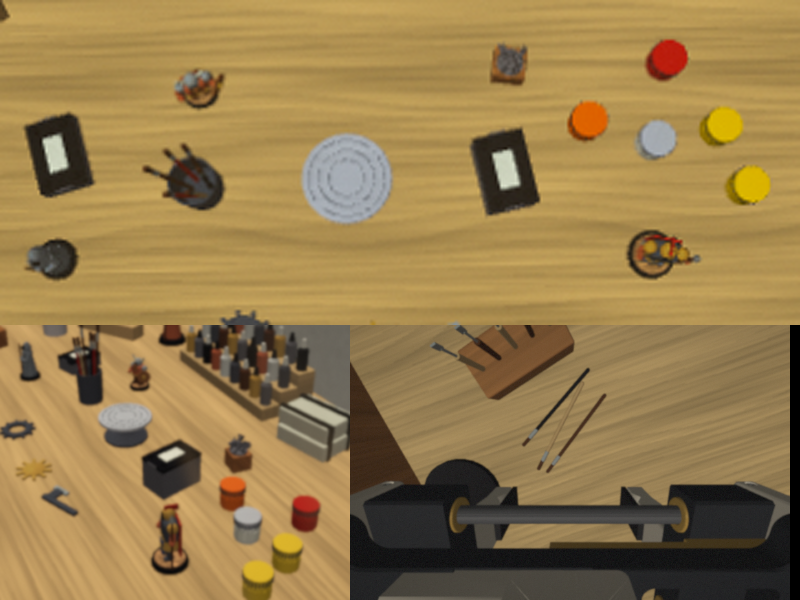

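The crop confirms the choices:
- The crested, caped spearman with his spear out to the right is at top (423,241).
- The shield-bearer is at (239,174).
- The bare casting is on its block at (363,165).
- The grey-lidded jar is at (423,195).
- The deep box is on the right at (361,208) and the shallow one on the left at (183,202).

The casting goes first.

Emit:
{"method": "jog_arm", "body": {
  "deltas": [
    [[1,4,-3.5,0.8,0.04],[1,4,-3.5,0.8,0.04],[1,4,-3.5,0.8,0.04],[1,4,-3.5,0.8,0.04],[1,4,-3.5,0.8,0.04],[1,4,-3.5,0.8,0.04],[1,4,-3.5,0.8,0.04],[1,4,-3.5,0.8,0.05]]
  ]
}}

```text
time_s: 1.15
tcp_pos: [0.5409, 0.3568, 0.3097]
eef_rot: [180.0, 0.0, -0.0]
contact_force: [0.9, 1.0, -0.5]
gripper_width: 0.0877
gripper_force: 0.0
```

Emit:
{"method": "jog_arm", "body": {
  "deltas": [
    [[1,1,-6,0,0],[1,1,-6,0,0],[1,1,-6,0,0],[1,1,-6,0,0],[1,1,-6,0,0],[1,1,-6,0,0],[1,1,-6,0,0],[1,0,-4,0,0]]
  ]
}}

```text
time_s: 2.15
tcp_pos: [0.6099, -0.1044, 0.309]
eef_rot: [180.0, 0.0, -0.2]
contact_force: [0.4, 0.1, -0.9]
gripper_width: 0.0876
gripper_force: 0.0
```

Emit:
{"method": "jog_arm", "body": {
  "deltas": [
    [[1,0,-3,0,0],[1,0,0,0,0],[1,0,0,0,0]]
  ]
}}

```text
time_s: 2.52
tcp_pos: [0.6098, -0.1316, 0.3093]
eef_rot: [-180.0, 0.0, -0.1]
contact_force: [0.6, 0.5, -0.0]
gripper_width: 0.0879
gripper_force: 0.0
```

```bash
cat > look.py <<'E'
import sys,pickle
from h import *
n=sys.argv[1]; i=cam('wrist'); im=r.capture('wrist'); s=r.get_state()
pickle.dump((i,im),open(f'{n}.pkl','wb')); cv2.imwrite(f'pics/{n}.png',im)
print(s['time_s'],s['tcp_pos'].round(4),s['eef_rot'].round(2),s['joints'].round(1))
E
python3 look.py w1
```

```text
2.575 [ 0.6099 -0.1312  0.3094] [-1.7999e+02  1.0000e-02 -8.0000e-02] [  5.8  13.9  -0.4  -0.  -75.7  84.2]
```

View pics/w1.png

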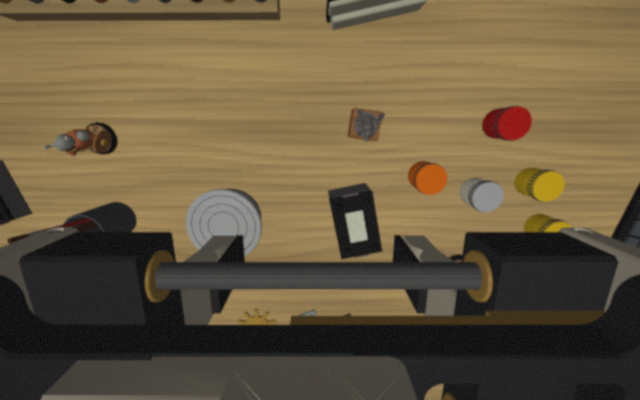

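The wrist view shows the casting at (366,124), the turntable at (224,222), the deep box at (355,222), the jar at (482,195) and the shieldman at (90,140). I'll zoom in for the corners.

```bash
python3 - <<'E'
from h import *
import pickle
i,im=pickle.load(open('w1.pkl','rb'))
def Z(u,v,w,h,W,H): return cv2.resize(im[v:v+h,u:u+w],(W,H),interpolation=cv2.INTER_CUBIC)
A=Z(340,100,50,50,400,400); B=Z(315,175,80,90,356,400)
cv2.imwrite('pics/z1.png',np.hstack([A,B]))
# turntable disc ellipse: bright low-saturation
hsv=cv2.cvtColor(im,cv2.COLOR_BGR2HSV)
m=((hsv[...,1]<70)&(hsv[...,2]>90)).astype(np.uint8); m[232:]=0
def blob(m,u,v):
    n,l,s,c=cv2.connectedComponentsWithStats(m); k=l[v,u]; return (l==k).astype(np.uint8),s[k]
b,s=blob(m,224,215); print(s)
c=max(cv2.findContours(b,cv2.RETR_EXTERNAL,cv2.CHAIN_APPROX_NONE)[0],key=len)[:,0]
c=c[c[:,1]<228]
P=np.array([onz(i,u,v,.05)[:2] for u,v in c])
x=np.linalg.lstsq(np.c_[2*P,np.ones(len(P))],(P**2).sum(1),rcond=None)[0]
print('tt',x[:2],np.sqrt(x[2]+x[0]**2+x[1]**2))
# top camera turntable
a=cv2.imread('pics/top0.png'); h2=cv2.cvtColor(a,cv2.COLOR_BGR2HSV); it=cam('top')
m=((h2[...,1]<70)&(h2[...,2]>90)).astype(np.uint8)
b,s=blob(m,298,211); print(s)
c=max(cv2.findContours(b,cv2.RETR_EXTERNAL,cv2.CHAIN_APPROX_NONE)[0],key=len)[:,0]
P=np.array([onz(it,u,v,.05)[:2] for u,v in c])
x=np.linalg.lstsq(np.c_[2*P,np.ones(len(P))],(P**2).sum(1),rcond=None)[0]
print('tt top',x[:2],np.sqrt(x[2]+x[0]**2+x[1]**2))
E
```

```text
[ 186  189   76   43 2651]
tt [0.53724716 0.00730245] 0.05429742767168013
[ 281  193   36   37 1034]
tt top [0.53803472 0.0067527 ] 0.05366240564063029
```

View pics/z1.png

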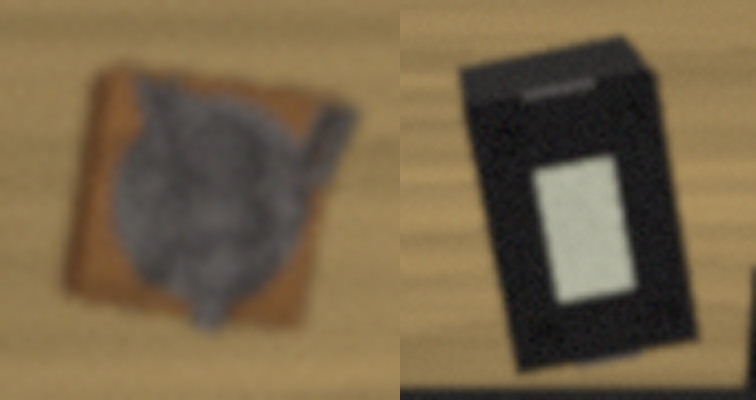

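The casting block's top face runs from (354,109) to (378,141) and is turned about 8.5°. The deep box's lid corners in the crop are (470,103), (657,73), (697,338) and (519,371).

```bash
python3 - <<'E'
from h import *
import pickle
i,im=pickle.load(open('w1.pkl','rb'))
f=lambda x,y:(340+x/8-.44,100+y/8-.44)
for p in [(112,75),(303,328),(84,296)]: print(onz(i,*f(*p),.035).round(4))
print('cast',(onz(i,*f(112,75),.035)+onz(i,*f(303,328),.035))/2)
it=cam('top');print(onz(it,363.5,165.5,.035))
g=lambda x,y:(315+(x-400)/4.45-.4,175+y/4.444-.4)
C=np.array([onz(i,*g(*p),.064) for p in [(470,103),(657,73),(697,338),(519,371)]])
print('deep',C.mean(0),[np.linalg.norm(C[k]-C[k-1]).round(4) for k in range(4)])
for a,b in [(3,0),(2,1)]: d=C[b]-C[a]; print(np.degrees(np.arctan2(d[1],d[0])))
for a,b in [(1,0),(2,3)]: d=C[b]-C[a]; print(np.degrees(np.arctan2(-d[0],d[1])))
E
```

```text
[ 0.699 -0.179  0.035]
[ 0.657  -0.2135  0.035 ]
[ 0.6625 -0.1752  0.035 ]
cast [ 0.67798931 -0.19625288  0.035     ]
[ 0.6774237  -0.19657058  0.035     ]
deep [ 0.54240773 -0.18435139  0.064     ] [np.float64(0.0918), np.float64(0.0577), np.float64(0.0896), np.float64(0.0585)]
10.515357484758555
11.004538367372472
9.303994803569891
11.419593128725946
```

Emit:
{"method": "jog_arm", "body": {
  "deltas": [
    [[1,3.4,-3.3,-3,-0.07],[1,3.4,-3.2,-3,-0.077],[1,0,0,-5,0],[1,0,0,-5,0],[1,0,0,-4,0],[1,0,0,0,0],[1,0,0,0,0]]
  ],
  "force": 20
}}

```text
time_s: 3.45
tcp_pos: [0.6792, -0.1963, 0.1115]
eef_rot: [180.0, -0.1, -8.4]
contact_force: [-0.1, 0.1, 0.6]
gripper_width: 0.0876
gripper_force: 0.0
```

```bash
python3 look.py w2
```

```text
3.5 [ 0.6795 -0.1965  0.1122] [179.99  -0.21  -8.45] [ -0.4  29.   -4.2   0.  -56.6  81.9]
```

View pics/w2.png

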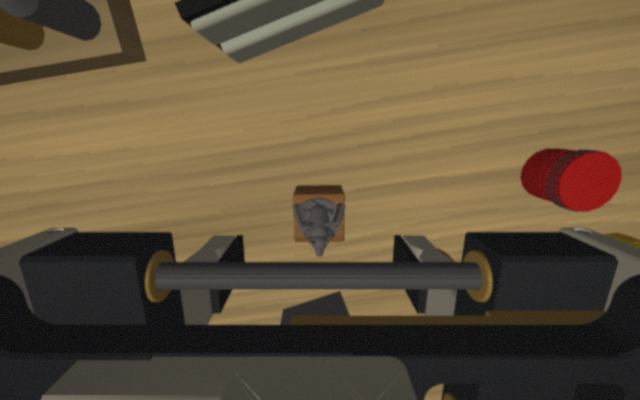

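The block is centred between the jaws at (319,215) and square to them, so I go down and grip.

Emit:
{"method": "jog_arm", "body": {
  "deltas": [
    [[1,-0.1,0,-4,0],[1,0,0,-3,0],[1,0,0,-1.6,0],[1,0,0,0,0],[-1,0,0,0,0],[-1,0,0,0,0],[-1,0,0,0,0],[-1,0,0,0,0]]
  ]
}}

```text
time_s: 4.5
tcp_pos: [0.677, -0.1969, 0.024]
eef_rot: [-180.0, -0.0, -8.5]
contact_force: [0.1, -0.3, 0.0]
gripper_width: 0.0532
gripper_force: 0.0
```

Emit:
{"method": "jog_arm", "body": {
  "deltas": [
    [[-1,0,0,0,0],[-1,0,0,0.3,0],[-1,0,0,3,0],[-1,0,0,5,0],[-1,0,0,5,0],[-1,0,0,0,0]]
  ]
}}

```text
time_s: 5.25
tcp_pos: [0.6796, -0.1973, 0.1623]
eef_rot: [-180.0, -0.5, -8.5]
contact_force: [-0.6, -0.1, -0.4]
gripper_width: 0.0398
gripper_force: 19.9
```

```bash
python3 - <<'E'
from h import *
import pickle
i,im=pickle.load(open('w2.pkl','rb'))
a=onz(i,296,241,.035);b=onz(i,345,240.5,.035);m=(a+b)/2;print(a,b,m, np.linalg.norm(a-b)); 
print('centre',m+.02*np.array([np.cos(np.radians(-8.45)),np.sin(np.radians(-8.45)),0]))
s=r.get_state();print(s['time_s'],s['tcp_pos'],s['eef_rot'])
E
```

```text
[ 0.66229851 -0.17552141  0.035     ] [ 0.65696376 -0.2143476   0.035     ] [ 0.65963114 -0.1949345   0.035     ] 0.03919097371371365
centre [ 0.67941403 -0.19787343  0.035     ]
5.25 [ 0.67955054 -0.19727497  0.16226859] [-179.99724154   -0.50818491   -8.48958831]
```

Emit:
{"method": "jog_arm", "body": {
  "deltas": [
    [[-1,-2.8,4,0,0.05],[-1,-2.9,4.1,0,0.05],[-1,-2.9,4.1,0,0.048],[-1,-2.9,4.1,0,0],[-1,-2.8,4.1,0,0],[-1,0,0,-3,0],[-1,0,0,0,0],[-1,0,0,0,0]]
  ]
}}

```text
time_s: 6.25
tcp_pos: [0.5343, 0.0068, 0.1269]
eef_rot: [180.0, 0.0, -0.1]
contact_force: [1.1, 0.3, -0.6]
gripper_width: 0.0401
gripper_force: 19.9
```

```bash
python3 look.py w3
```

```text
6.3 [0.5346 0.0068 0.1272] [ 1.7999e+02 -3.0000e-02 -8.0000e-02] [ 21.8  13.7 -26.1   0.  -50.1  68.1]
```

View pics/w3.png

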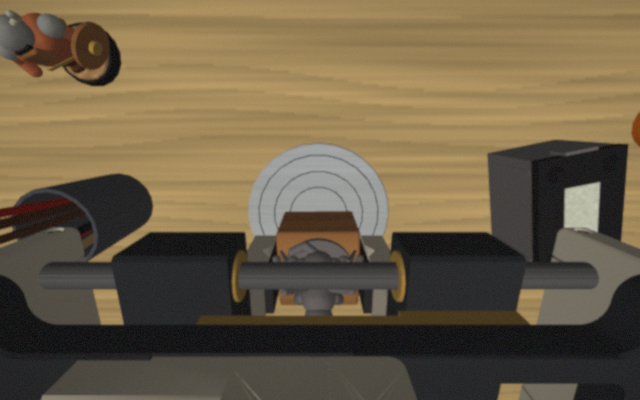

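```bash
python3 - <<'E'
from h import *
import pickle
i,im=pickle.load(open('w3.pkl','rb'))
print(onz(i,282,212,.102),onz(i,356.5,212,.102))
hsv=cv2.cvtColor(im,cv2.COLOR_BGR2HSV)
m=((hsv[...,1]<60)&(hsv[...,2]>70)).astype(np.uint8); m[205:]=0
n,l,s,c=cv2.connectedComponentsWithStats(m); b=(l==l[160,318]).astype(np.uint8)
c=max(cv2.findContours(b,cv2.RETR_EXTERNAL,cv2.CHAIN_APPROX_NONE)[0],key=len)[:,0]; c=c[c[:,1]<203]
P=np.array([onz(i,u,v,.05)[:2] for u,v in c])
x=np.linalg.lstsq(np.c_[2*P,np.ones(len(P))],(P**2).sum(1),rcond=None)[0]
print('tt',x[:2],np.sqrt(x[2]+x[0]**2+x[1]**2))
E
```

```text
[0.55457485 0.02874151 0.102     ] [ 0.55452096 -0.01538407  0.102     ]
tt [0.53711804 0.00753602] 0.054109032717804
```

Emit:
{"method": "jog_arm", "body": {
  "deltas": [
    [[-1,0.27,0.04,-3,0],[-1,0,0,-1.6,0],[-1,0,0,-0.2,0],[-1,0,0,-0.1,0],[-1,0,0,0,0]]
  ]
}}

```text
time_s: 6.92
tcp_pos: [0.5372, 0.0076, 0.0784]
eef_rot: [-180.0, -0.1, -0.1]
contact_force: [-0.3, 0.1, -0.6]
gripper_width: 0.0401
gripper_force: 19.9
```

Emit:
{"method": "jog_arm", "body": {
  "deltas": [
    [[-1,0,0,-0.1,0],[-1,0,0,0,0],[-1,0,0,0,0]]
  ]
}}

```text
time_s: 7.3
tcp_pos: [0.5366, 0.0076, 0.0767]
eef_rot: [-180.0, -0.0, -0.0]
contact_force: [-0.4, -0.2, -0.8]
gripper_width: 0.0401
gripper_force: 19.9
```

Emit:
{"method": "jog_arm", "body": {
  "deltas": [
    [[-1,0,0,-0.1,0],[-1,0,0,0,0]]
  ]
}}

```text
time_s: 7.55
tcp_pos: [0.5365, 0.0076, 0.0755]
eef_rot: [180.0, 0.0, -0.0]
contact_force: [0.3, -0.2, -0.8]
gripper_width: 0.04
gripper_force: 19.9
```

Emit:
{"method": "jog_arm", "body": {
  "deltas": [
    [[-1,0,0,-0.1,0],[-1,0,0,0,0]]
  ]
}}

```text
time_s: 7.8
tcp_pos: [0.5365, 0.0075, 0.0744]
eef_rot: [180.0, 0.0, -0.0]
contact_force: [-0.6, 0.8, -1.2]
gripper_width: 0.0397
gripper_force: 19.9
```

Emit:
{"method": "jog_arm", "body": {
  "deltas": [
    [[-1,0,0,-0.1,0],[-1,0,0,0,0]]
  ]
}}

```text
time_s: 8.05
tcp_pos: [0.5367, 0.0076, 0.0739]
eef_rot: [180.0, -0.0, -0.0]
contact_force: [-3.0, 0.5, 3.3]
gripper_width: 0.0398
gripper_force: 20.0
```

Emit:
{"method": "jog_arm", "body": {
  "deltas": [
    [[-1,0,0,-0.05,0],[-1,0,0,0,0]]
  ]
}}

```text
time_s: 8.3
tcp_pos: [0.5367, 0.0075, 0.0739]
eef_rot: [180.0, -0.0, -0.0]
contact_force: [-4.6, 0.7, 9.3]
gripper_width: 0.0398
gripper_force: 20.0
```

Emit:
{"method": "jog_arm", "body": {
  "deltas": [
    [[-1,0,0,0.1,0],[0.1,0,0,0,0],[0.3,0,0,0,0],[0.5,0,0,0,0],[1,0,0,2,0],[1,0,0,5,0],[1,0,0,6,0],[1,0,0,6,0]]
  ]
}}

```text
time_s: 9.3
tcp_pos: [0.5362, 0.0074, 0.2659]
eef_rot: [180.0, 0.0, -0.0]
contact_force: [1.2, 0.6, -0.1]
gripper_width: 0.0876
gripper_force: 0.0
```

```bash
python3 look.py w4
```

```text
9.35 [0.5398 0.0074 0.2749] [-1.7995e+02 -6.8000e-01  3.0000e-02] [ 21.7   6.3 -14.3   0.2 -68.7  68.2]
```

Emit:
{"method": "jog_arm", "body": {
  "deltas": [
    [[1,-1.2,-4.6,1,0],[1,-1.2,-4.6,0,0],[1,-1.2,-4.6,0,0],[1,-1.2,-4.6,0,0],[1,-1.2,-4.6,0,0],[1,-1.2,-4.6,0,0],[1,-1.2,-4.6,0,0],[1,-1.2,-4.6,0,0]]
  ]
}}

```text
time_s: 10.35
tcp_pos: [0.44, -0.3619, 0.274]
eef_rot: [180.0, -0.0, -0.0]
contact_force: [1.0, 0.7, -0.4]
gripper_width: 0.0876
gripper_force: 0.0
```

Emit:
{"method": "jog_arm", "body": {
  "deltas": [
    [[1,0,0,0,0],[1,0,0,0,0]]
  ]
}}

```text
time_s: 10.6
tcp_pos: [0.4403, -0.3604, 0.2737]
eef_rot: [-180.0, 0.0, -0.1]
contact_force: [0.1, 1.3, 0.1]
gripper_width: 0.0877
gripper_force: 0.0
```

```bash
python3 look.py w5; python3 -c "
import cv2,numpy as np
a=cv2.imread('pics/w4.png');b=cv2.imread('pics/w5.png')
cv2.imwrite('pics/w45.png',np.vstack([a[60:340,100:540],cv2.resize(b,None,fx=.6875,fy=.6875)]))"
```

```text
10.65 [ 0.4406 -0.36    0.2739] [-1.7999e+02  1.0000e-02 -4.0000e-02] [-19.6   9.6 -10.5  -0.  -70.  109.5]
```

View pics/w45.png

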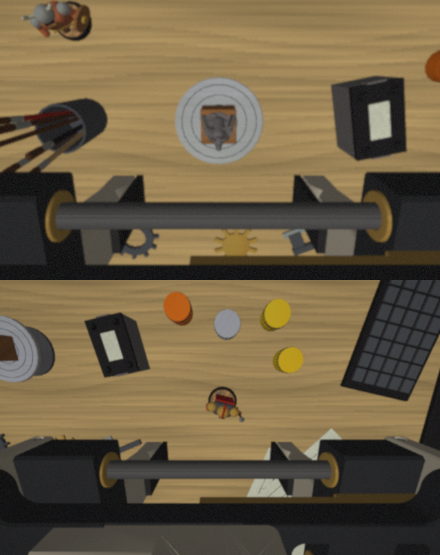

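The casting stands upright in the middle of the disc at (219,122). The spearman is at about (323,177) in w5, so I'll zoom in on him.

```bash
python3 -c "
import cv2
b=cv2.imread('pics/w5.png')
cv2.imwrite('pics/z5.png',cv2.resize(b[140:220,280:380],(800,640)[:2] and (700,560),interpolation=cv2.INTER_CUBIC))"
```

```text
(no output)
```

View pics/z5.png

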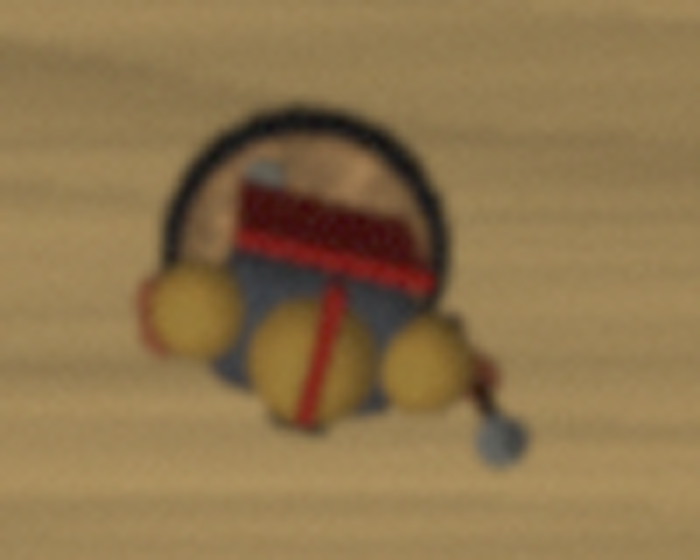

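The zoom shows the spearman facing image-down (−x), with the cape behind him and the spear to the right. His shoulders are at (195,312) and (425,362), and the base circle is centred at (305,248).

```bash
python3 - <<'E'
from h import *
import pickle
i,im=pickle.load(open('w5.pkl','rb'))
f=lambda x,y:(280+x/7-.43,140+y/7-.43)
a=onz(i,*f(235,237),.08);b=onz(i,*f(432,287),.08);d=a-b;print('cape',np.degrees(np.arctan2(-d[0],d[1])))
a=onz(i,*f(195,312),.085);b=onz(i,*f(425,362),.085);d=a-b;print('sh',np.degrees(np.arctan2(-d[0],d[1])),(a+b)/2)
print('head',onz(i,*f(312,360),.1))
L,R,T=[onz(i,*f(*p),.004) for p in [(163,250),(448,250),(307,105)]]
print('base',(L+R)/2,T[0]-.03, L[1]-R[1])
E
```

```text
cape -14.48085573479309
sh -12.61741696357014 [ 0.439354   -0.36633069  0.085     ]
head [ 0.43894706 -0.36632037  0.1       ]
base [ 0.43966887 -0.36677925  0.004     ] 0.43887049792374677 0.0579035818603556
```

Emit:
{"method": "jog_arm", "body": {
  "deltas": [
    [[1,-0.13,-0.65,0,-0.18],[1,0,0,0,-0.18],[1,0,0,0,-0.18],[1,0,0,0,-0.18],[1,0,0,0,-0.18],[1,0,0,0,-0.18],[1,0,0,0,-0.18],[1,0,0,0,-0.18]]
  ]
}}

```text
time_s: 11.65
tcp_pos: [0.4399, -0.3657, 0.2743]
eef_rot: [-180.0, -0.0, -82.8]
contact_force: [-0.4, 0.9, -1.2]
gripper_width: 0.0876
gripper_force: 0.0
```

Emit:
{"method": "jog_arm", "body": {
  "deltas": [
    [[1,0,0,0,-0.18],[1,0,0,0,-0.177],[1,0,0,-5,0],[1,0,0,-5,0],[1,0,0,0,0],[1,0,0,0,0]]
  ]
}}

```text
time_s: 12.4
tcp_pos: [0.4406, -0.367, 0.1761]
eef_rot: [-179.9, -0.1, -102.9]
contact_force: [-0.2, -0.9, 0.5]
gripper_width: 0.0873
gripper_force: 0.0
```

```bash
python3 look.py w6
```

```text
12.45 [ 0.4409 -0.3673  0.1766] [-1.7981e+02 -7.0000e-02 -1.0293e+02] [-20.2  14.1 -18.    0.1 -57.7   7.3]
```

View pics/w6.png

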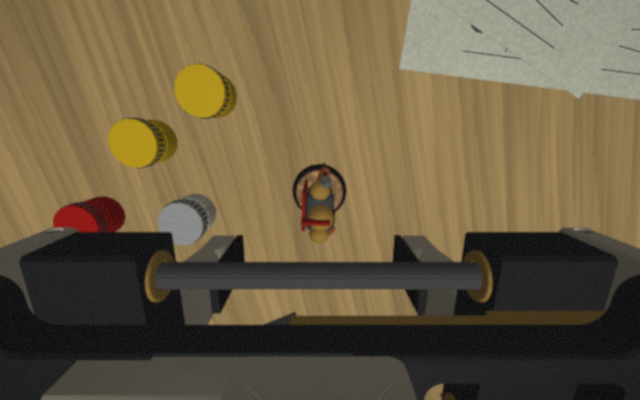

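The spearman is centred at (319,205) and his crest lies along the closing line, so I go down and grip.

Emit:
{"method": "jog_arm", "body": {
  "deltas": [
    [[1,-0.13,0.05,-5,0],[1,0,0,-3,0],[1,0,0,-1.8,0],[1,0,0,0,0],[0.2,0,0,0,0],[-1,0,0,0,0],[-1,0,0,0,0],[-1,0,0,0,0]]
  ],
  "force": 20
}}

```text
time_s: 13.45
tcp_pos: [0.4381, -0.3665, 0.0765]
eef_rot: [-180.0, -0.0, -103.0]
contact_force: [0.3, -0.7, -0.4]
gripper_width: 0.0536
gripper_force: 0.0
```

Emit:
{"method": "jog_arm", "body": {
  "deltas": [
    [[-1,0,0,0,0],[-1,0,0,0,0],[-1,0,0,0,0],[-1,0,0,0,0]]
  ]
}}

```text
time_s: 13.95
tcp_pos: [0.4381, -0.3664, 0.076]
eef_rot: [-180.0, 0.0, -103.0]
contact_force: [-0.3, 0.8, 0.6]
gripper_width: 0.0236
gripper_force: 20.0
```

Emit:
{"method": "jog_arm", "body": {
  "deltas": [
    [[-1,0,0,0.5,0],[-1,0,0,3,0],[-1,0,0,5,0],[-1,0,0,4.5,0],[-1,1.8,3.3,0,0.16],[-1,1.8,3.3,0,0.16],[-1,1.8,3.3,0,0.16],[-1,1.8,3.3,0,0.16]]
  ]
}}

```text
time_s: 14.95
tcp_pos: [0.51, -0.2333, 0.2062]
eef_rot: [180.0, 0.0, -66.0]
contact_force: [0.2, 0.9, -1.3]
gripper_width: 0.0235
gripper_force: 20.0
```

Emit:
{"method": "jog_arm", "body": {
  "deltas": [
    [[-1,1.8,3.3,0,0.16],[-1,1.8,3.3,0,0.16],[-1,1.8,3.3,0,0.16],[-1,1.8,3.3,0,0.16],[-1,1.8,3.3,0,0.16],[-1,1.8,3.3,0,0.16],[-1,1.8,3.3,0,0.16],[-1,0.6,1,0,0.038]]
  ]
}}

```text
time_s: 15.95
tcp_pos: [0.6424, 0.0084, 0.2057]
eef_rot: [180.0, 0.0, 0.2]
contact_force: [-0.9, -0.9, -2.4]
gripper_width: 0.0239
gripper_force: 20.0
```

Emit:
{"method": "jog_arm", "body": {
  "deltas": [
    [[-1,0,0,0,0],[-1,0,0,0,0]]
  ]
}}

```text
time_s: 16.2
tcp_pos: [0.6414, 0.0057, 0.2061]
eef_rot: [180.0, 0.0, -0.1]
contact_force: [-0.5, -0.3, -2.4]
gripper_width: 0.0241
gripper_force: 20.0
```

Emit:
{"method": "jog_arm", "body": {
  "deltas": [
    [[-1,0.06,0.16,-5,0],[-1,0,0,-5,0],[-1,0,0,-2.5,0],[-1,0,0,-0.2,0],[-1,0,0,0,0],[-1,0,0,-0.1,0],[-1,0,0,-0.1,0],[-1,0,0,0,0]]
  ]
}}

```text
time_s: 17.2
tcp_pos: [0.6427, 0.0082, 0.0775]
eef_rot: [-180.0, -0.0, 0.0]
contact_force: [-0.5, -0.8, -2.4]
gripper_width: 0.0241
gripper_force: 20.0
```

Emit:
{"method": "jog_arm", "body": {
  "deltas": [
    [[-1,0,-0.07,-0.1,0],[-1,0,0,0,0]]
  ]
}}

```text
time_s: 17.45
tcp_pos: [0.6425, 0.0074, 0.0759]
eef_rot: [180.0, 0.0, 0.0]
contact_force: [-0.5, -0.9, -2.0]
gripper_width: 0.0238
gripper_force: 20.0
```

Emit:
{"method": "jog_arm", "body": {
  "deltas": [
    [[-1,0,0,-0.06,0],[-1,0,0,0,0]]
  ]
}}

```text
time_s: 17.7
tcp_pos: [0.6427, 0.0075, 0.0756]
eef_rot: [180.0, -0.0, 0.0]
contact_force: [0.0, -0.2, -0.2]
gripper_width: 0.0239
gripper_force: 20.0
```

Emit:
{"method": "jog_arm", "body": {
  "deltas": [
    [[-1,0,0,-0.05,0],[-1,0,0,0,0]]
  ]
}}

```text
time_s: 17.95
tcp_pos: [0.6427, 0.0075, 0.0756]
eef_rot: [180.0, -0.0, 0.0]
contact_force: [-2.8, 0.9, 5.0]
gripper_width: 0.0239
gripper_force: 20.0
```

Emit:
{"method": "jog_arm", "body": {
  "deltas": [
    [[-1,0,0,0.06,0],[-0.4,0,0,0,0],[-0.2,0,0,0,0],[0,0,0,0,0],[0.5,0,0,0,0],[1,0,0,2,0],[1,0,0,5,0],[1,0,0,5,0]]
  ]
}}

```text
time_s: 18.95
tcp_pos: [0.6423, 0.0073, 0.1966]
eef_rot: [180.0, 0.1, 0.0]
contact_force: [1.0, 0.5, -0.5]
gripper_width: 0.0779
gripper_force: 0.0
```

Emit:
{"method": "jog_arm", "body": {
  "deltas": [
    [[1,0,0,5,0],[1,0.3,4.6,1,0],[1,0.3,4.6,0,0],[1,0.3,4.6,0,0],[1,0.3,4.6,0,0],[1,0,0,0,0],[1,0,0,0,0]]
  ]
}}

```text
time_s: 19.82
tcp_pos: [0.6544, 0.1915, 0.2553]
eef_rot: [180.0, 0.0, 0.0]
contact_force: [-0.4, 0.3, 0.7]
gripper_width: 0.0879
gripper_force: 0.0
```

```bash
python3 look.py w7; python3 -c "
import cv2,numpy as np
b=cv2.imread('pics/w7.png')
cv2.imwrite('pics/z7.png',np.vstack([b[:260,60:560],cv2.resize(b[140:230,280:380],(500,450))[:340]]))
cv2.imwrite('pics/z7.png',np.hstack([cv2.resize(b[:250],(480,188)),cv2.resize(b[140:220,280:360],(320,320))[:188]]) )
A=cv2.resize(b[:250],(800,312));B=cv2.resize(b[150:220,270:370],(411,288),interpolation=cv2.INTER_CUBIC)
cv2.imwrite('pics/z7.png',np.vstack([A,np.hstack([B,np.zeros((288,389,3),np.uint8)])]))"
```

```text
19.875 [0.6545 0.191  0.2555] [1.7999e+02 1.0000e-02 0.0000e+00] [ 32.6  20.9   2.5   0.  -71.6  57.4]
```

View pics/z7.png

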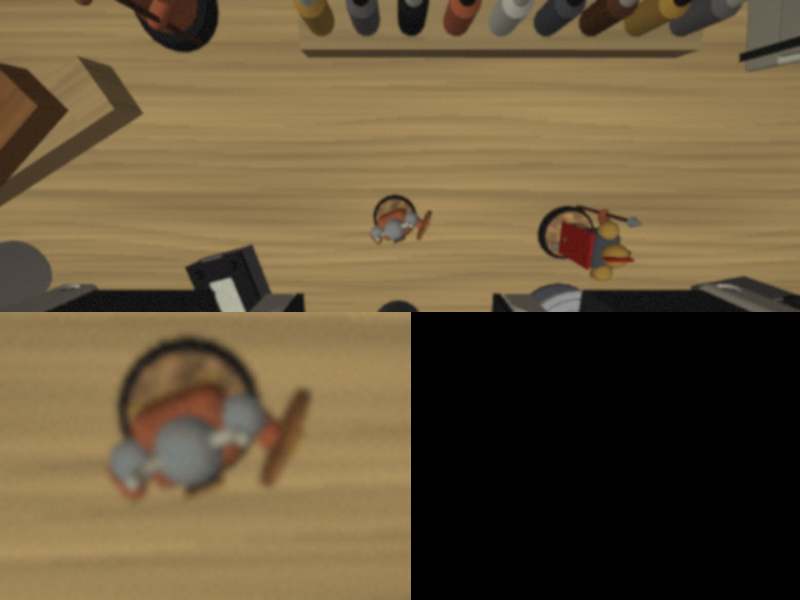

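The shieldman's base circle is at about (315,172) full-frame, his shoulders are tilted about 21°, and the shield is on the right. The spearman stands at (456,188).

```bash
python3 - <<'E'
from h import *
import pickle
i,im=pickle.load(open('w7.pkl','rb'))
f=lambda x,y:(270+x/4.11-.4,150+(y-312)/4.11-.4)
a=onz(i,*f(130,460),.058);b=onz(i,*f(243,417),.058);d=a-b;print('sh',np.degrees(np.arctan2(-d[0],d[1])),(a+b)/2)
a=onz(i,*f(305,392),.045);b=onz(i,*f(267,480),.045);d=a-b;print('shield',np.degrees(np.arctan2(d[1],d[0])))
print('head',onz(i,*f(188,452),.07))
L,R,T=[onz(i,*f(*p),.004) for p in [(119,405),(257,405),(188,337)]]
print('base',(L+R)/2,T[0]-.024, L[1]-R[1])
g=lambda x,y:(x/1.25-.1,y/1.25-.1)
L,T=[onz(i,*g(*p),.004) for p in [(539,232),(569,206)]]
print('spear',L[1]-.03,T[0]-.03)
E
```

```text
sh 21.135533361980627 [0.6603038  0.19597156 0.058     ]
shield -22.076288619702332
head [0.65885878 0.19534758 0.07      ]
base [0.66110932 0.19599322 0.004     ] 0.6593453483514244 0.04547871104782214
spear 0.00727899289269332 0.6414401664858204
```

```bash
python3 - <<'E'
from h import *
it=cam('top');a=cv2.imread('pics/top0.png')
m=(cv2.cvtColor(a,cv2.COLOR_BGR2HSV)[...,2]<105).astype(np.uint8)
for v in range(194,228): print(v,''.join('#' if x else '.' for x in m[v,212:256]))
for z in (.075,.12,.19): print(z,[onz(it,u,v,z)[:2].round(3).tolist() for u,v in [(219,208),(227,202),(234,199),(242,204)]])
print('rim',[proj(it,(.542,.203,.075)).round(1), proj(it,(.542,.203,.0)).round(1)])
E
```

```text
194 ............................................
195 ............................................
196 ............................................
197 ............................................
198 .....................##.....................
199 .....................###....................
200 ..............##......##....................
201 ..............###......##...................
202 ...............##......###..................
203 ................##....######................
204 .................#############..............
205 ..................#############.............
206 .................###############............
207 ......###........################...........
208 ......#####.....##################..........
209 .........####...###################.........
210 ............########################........
211 ..............#######################.......
212 ...............######################.......
213 ...............######################.......
214 ...............######################.......
215 ...............#######################......
216 ...............######################.......
217 ..............#######################.......
218 ..............#######################.......
219 ..................###################.......
220 ...................#################........
221 .....................##############.........
222 ........................##########..........
223 ..........................######............
224 ............................................
225 ............................................
226 ............................................
227 ............................................
0.075 [[0.548, 0.243], [0.566, 0.219], [0.575, 0.198], [0.559, 0.174]]
0.12 [[0.542, 0.232], [0.559, 0.209], [0.567, 0.189], [0.552, 0.165]]
0.19 [[0.532, 0.215], [0.548, 0.194], [0.556, 0.174], [0.542, 0.152]]
rim [array([232.2, 209.8]), array([237.1, 212.9])]
```

```bash
python3 - <<'E'
from h import *
it=cam('top');i=cam('side');b=cv2.imread('pics/side0.png')
for u,v in [(218.5,207.5),(226.5,200.5),(233.5,198.5)]:
    print([(z,proj(i,onz(it,u,v,z)).round(1).tolist(),onz(it,u,v,z)[:2].round(3).tolist()) for z in (.13,.15,.17,.19,.21)])
g=cv2.cvtColor(b,cv2.COLOR_BGR2GRAY)
print('base',proj(i,(.54,.195,0)),proj(i,(.54,.195,.075)))
for v in range(120,172): print(v,' '.join(f'{g[v,u]//10:2d}' for u in range(244,284)))
E
```

```text
[(0.13, [256.2, 142.1], [0.542, 0.231]), (0.15, [255.3, 136.3], [0.539, 0.227]), (0.17, [254.4, 130.3], [0.536, 0.222]), (0.19, [253.5, 124.2], [0.534, 0.217]), (0.21, [252.6, 118.0], [0.531, 0.212])]
[(0.13, [265.8, 143.5], [0.562, 0.208]), (0.15, [264.9, 137.6], [0.559, 0.204]), (0.17, [263.9, 131.6], [0.556, 0.199]), (0.19, [263.0, 125.5], [0.552, 0.195]), (0.21, [262.0, 119.2], [0.549, 0.191])]
[(0.13, [270.4, 145.7], [0.567, 0.188]), (0.15, [269.5, 139.7], [0.564, 0.184]), (0.17, [268.5, 133.6], [0.561, 0.18]), (0.19, [267.5, 127.4], [0.557, 0.176]), (0.21, [266.4, 121.1], [0.554, 0.172])]
base [263.68406644 188.25284066] [261.8030198  164.80086769]
120 14 14 15 15 15 15 14 14 14 14 12  9  6  5  5  5  5  5  5  5  5  5  5  5  5  5  5  5  5  5  5  5  5  5  5  5  5  5  5  5
121 14 14 15 15 15 15 14 13 13 12 11  9  6  5  5  5  5  5  5  5  5  5  5  5  5  5  5  5  5  5  5  5  5  5  5  5  5  5  5  5
122 14 15 15 15 15 15 14 12 11 10  9  7  6  5  5  5  5  5  5  5  5  5  5  5  5  5  5  5  5  5  5  5  5  5  5  5  5  5  5  5
123 14 15 15 15 15 15 14 12  9  8  7  6  6  6  6  5  5  5  5  5  
[... 5310 characters left out ...]
 5  3  2  2  2  2  1  2  2  2  2  2  3  6 11 14 16 16 16 16 16 16 16 16 16 15 15
167  7  5  4  4  4  4  4  4  3  3  4  5  6  5  3  2  2  2  2  1  2  2  2  2  3  3  6 10 14 15 16 16 16 16 16 16 16 16 16 15
168 11  8  6  5  5  4  4  4  3  3  4  5  6  5  4  3  2  2  2  1  2  3  3  3  3  4  5  9 13 15 16 16 16 16 16 16 16 16 16 16
169 14 12 10  8  7  7  6  5  3  3  4  5  6  5  4  3  3  3  2  2  2  3  3  3  3  3  5  9 13 16 16 16 16 16 16 16 16 16 16 16
170 16 15 14 13 12 11  9  6  4  3  4  4  5  5  4  3  3  3  3  3  3  3  3  3  3  3  5  9 13 16 16 16 16 16 16 16 16 16 16 16
171 16 16 16 15 15 14 12  7  4  3  3  4  4  4  4  3  3  3  3  3  3  3  3  3  3  3  4  8 13 16 16 16 16 16 16 16 16 16 16 16
```

Emit:
{"method": "jog_arm", "body": {
  "deltas": [
    [[1,0.22,0.08,0,-0.17],[1,0.22,0.08,0,-0.17],[1,0.22,0.08,0,-0.17],[1,0.22,0.08,0,-0.17],[1,0.22,0.08,0,-0.17],[1,0.22,0.08,0,-0.17],[1,0.22,0.08,0,-0.18],[1,0,0,0,0]]
  ]
}}

```text
time_s: 20.88
tcp_pos: [0.6701, 0.1958, 0.2557]
eef_rot: [-180.0, -0.0, -68.8]
contact_force: [0.5, -0.1, 0.1]
gripper_width: 0.0871
gripper_force: 0.0
```

Emit:
{"method": "jog_arm", "body": {
  "deltas": [
    [[1,0,0,-5,0],[1,0,0,-5,0],[1,0,0,-2,0],[1,0,0,0,0],[1,0,0,0,0]]
  ]
}}

```text
time_s: 21.5
tcp_pos: [0.6708, 0.197, 0.1371]
eef_rot: [-179.9, -0.0, -68.6]
contact_force: [-0.1, 1.0, 0.2]
gripper_width: 0.0875
gripper_force: 0.0
```

```bash
python3 look.py w8
```

```text
21.55 [0.6709 0.1972 0.1374] [-179.85    0.    -68.66] [ 32.3  27.1  -3.9   0.  -58.9 -11. ]
```

View pics/w8.png

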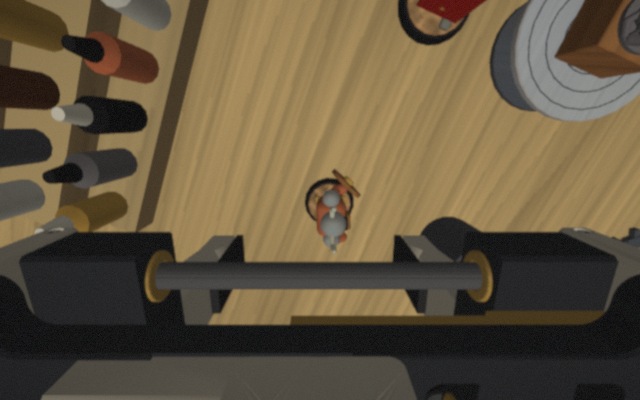

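The shieldman is between the jaws at (333,220) with his shoulder line square to them. The brush pot is at (450,235), outside the right finger.

```bash
python3 - <<'E'
from h import *
import pickle
i,im=pickle.load(open('w8.pkl','rb'))
print('base',onz(i,329.5,201.5,.004),'head',onz(i,333,224,.07),'sh',onz(i,331,198,.056))
j,_=pickle.load(open('w7.pkl','rb'))
print('rack',onz(j,242,43,0.0), onz(j,242,43,0.03),onz(j,340,27,.07))
E
```

```text
base [0.65927533 0.19481953 0.004     ] head [0.65910659 0.19450398 0.07      ] sh [0.66620352 0.17944852 0.056     ]
rack [0.81952147 0.28533684 0.        ] [0.81237701 0.27824898 0.03      ] [0.81717662 0.17055343 0.07      ]
```

Emit:
{"method": "jog_arm", "body": {
  "deltas": [
    [[1,0,0,-5,0],[1,0,0,-3,0],[1,0,0,-1.1,0],[0.5,0,0,0,0],[0.5,-0.5,-0.2,0,0],[0.5,-0.45,-0.18,0,0],[0.5,0,0,0,0],[0.5,0,0,0,0]]
  ],
  "force": 15
}}

```text
time_s: 22.55
tcp_pos: [0.6607, 0.1934, 0.0451]
eef_rot: [-180.0, 0.0, -68.7]
contact_force: [1.1, -0.4, -0.3]
gripper_width: 0.0655
gripper_force: 0.0
```

Emit:
{"method": "jog_arm", "body": {
  "deltas": [
    [[0,0,0,0,0],[-0.2,0,0,0,0],[-0.35,0,0,0,0],[-0.5,0,0,0,0],[-1,0,0,0,0],[-1,0,0,0,0],[-1,0,0,0,0],[-1,0,0,0,0]]
  ]
}}

```text
time_s: 23.55
tcp_pos: [0.6605, 0.1932, 0.0445]
eef_rot: [180.0, 0.0, -68.7]
contact_force: [0.3, 0.2, -0.4]
gripper_width: 0.0239
gripper_force: 15.0
```

Emit:
{"method": "jog_arm", "body": {
  "deltas": [
    [[-1,0,0,0.5,0],[-1,0.1,-0.2,3,0],[-1,0.3,-0.5,5,0],[-1,0.2,-0.5,5,0],[-1,-0.6,-2.6,0,-0.09],[-1,-0.6,-2.6,0,-0.09],[-1,-0.6,-2.5,0,-0.1],[-1,-0.65,-2.4,0,-0.09]]
  ]
}}

```text
time_s: 24.55
tcp_pos: [0.6415, 0.0794, 0.1799]
eef_rot: [180.0, 0.0, -90.1]
contact_force: [-0.3, -1.1, -0.2]
gripper_width: 0.024
gripper_force: 15.0
```

Emit:
{"method": "jog_arm", "body": {
  "deltas": [
    [[-1,0,0,0,0],[-1,0,0,-4,0],[-1,0,0,0,0],[-1,0,0,0,0]]
  ]
}}

```text
time_s: 25.05
tcp_pos: [0.6426, 0.0807, 0.1405]
eef_rot: [-180.0, -0.0, -89.9]
contact_force: [0.7, 0.5, -0.9]
gripper_width: 0.0241
gripper_force: 15.0
```

Emit:
{"method": "jog_arm", "body": {
  "deltas": [
    [[-1,-0.05,-0.08,-4,0],[-1,0,0,-3.5,0],[-1,0,0,-1.6,0],[-1,0,0,-0.2,0],[-1,0,0,0,0],[-1,0,0,0,0]]
  ]
}}

```text
time_s: 25.8
tcp_pos: [0.6424, 0.0798, 0.0481]
eef_rot: [-179.9, 0.0, -89.9]
contact_force: [0.1, 0.1, -1.0]
gripper_width: 0.0242
gripper_force: 15.0
```

Emit:
{"method": "jog_arm", "body": {
  "deltas": [
    [[-1,0,0,-0.1,0],[-1,0,0,0,0]]
  ]
}}

```text
time_s: 26.05
tcp_pos: [0.6416, 0.0795, 0.0459]
eef_rot: [-180.0, 0.0, -89.9]
contact_force: [0.3, -0.2, -1.2]
gripper_width: 0.024
gripper_force: 15.0
```

Emit:
{"method": "jog_arm", "body": {
  "deltas": [
    [[-1,0,0,-0.1,0],[-1,0,0,0,0]]
  ]
}}

```text
time_s: 26.3
tcp_pos: [0.6415, 0.0795, 0.0445]
eef_rot: [180.0, -0.0, -89.9]
contact_force: [-0.1, 0.7, -1.3]
gripper_width: 0.0233
gripper_force: 15.0
```

Emit:
{"method": "jog_arm", "body": {
  "deltas": [
    [[-1,0,0,-0.06,0],[-1,0,0,0,0]]
  ]
}}

```text
time_s: 26.55
tcp_pos: [0.6415, 0.0794, 0.0445]
eef_rot: [-180.0, -0.0, -89.9]
contact_force: [-2.6, 0.6, 4.1]
gripper_width: 0.0239
gripper_force: 15.0
```

Emit:
{"method": "jog_arm", "body": {
  "deltas": [
    [[-1,0,0,-0.06,0],[-1,0,0,0,0]]
  ]
}}

```text
time_s: 26.8
tcp_pos: [0.6415, 0.0794, 0.0444]
eef_rot: [-180.0, -0.0, -89.9]
contact_force: [-5.1, 0.2, 8.8]
gripper_width: 0.0241
gripper_force: 15.0
```

Emit:
{"method": "jog_arm", "body": {
  "deltas": [
    [[-1,0,0,0.12,0],[-0.4,0,0,0,0],[-0.2,0,0,0,0],[0,0,0,0,0],[0.3,0,0,0,0],[0.3,0,0,2,0],[0.3,0,0,5,0],[0.3,0,0,6,0]]
  ]
}}

```text
time_s: 27.8
tcp_pos: [0.6407, 0.0792, 0.1748]
eef_rot: [179.9, -0.1, -89.9]
contact_force: [1.4, 0.9, 0.3]
gripper_width: 0.0571
gripper_force: 0.0
```

Emit:
{"method": "jog_arm", "body": {
  "deltas": [
    [[0.3,0,0,6,0],[0.3,0,0,4,0.15],[0.3,0,0,0,0.18],[0.3,0,-1,0,0.18],[0.3,0,-4,0,0.18],[0.3,0,-5,0,0.18],[0.3,0,-5,0,0.18],[0.3,0,-5,0,0.18]]
  ]
}}

```text
time_s: 28.8
tcp_pos: [0.6413, -0.122, 0.2747]
eef_rot: [-180.0, -0.0, -19.1]
contact_force: [1.3, 0.4, 0.1]
gripper_width: 0.0568
gripper_force: 0.0
```

Emit:
{"method": "jog_arm", "body": {
  "deltas": [
    [[0.3,0,-2,0,0.16],[0.3,0,0,0,0.178],[0.3,0,0,0,0],[0.3,0,0,0,0]]
  ]
}}

```text
time_s: 29.3
tcp_pos: [0.6415, -0.1403, 0.2746]
eef_rot: [-180.0, -0.0, -0.3]
contact_force: [0.4, -0.4, -0.2]
gripper_width: 0.0571
gripper_force: 0.0
```

```bash
python3 look.py w9; python3 - <<'E'
from h import *
import pickle
for n in('w5','w1','w9'):
    i,im=pickle.load(open(n+'.pkl','rb')); hsv=cv2.cvtColor(im,cv2.COLOR_BGR2HSV)
    for nm,lo,hi in [('or',(5,180,120),(16,255,255)),('ye',(20,190,120),(32,255,255)),('grey',(0,0,105),(180,60,255))]:
        m=cv2.inRange(hsv,lo,hi); m[232:]=0
        k,l,s,c=cv2.connectedComponentsWithStats(m)
        print(n,nm,[(c[q].round().tolist(),int(s[q][4]),onz(i,*c[q],.045)[:2].round(4).tolist()) for q in range(1,k) if s[q][4]>250])
E
```

```text
29.35 [ 0.6415 -0.1402  0.2746] [-180.     -0.     -0.26] [  4.7  17.9   0.7  -0.  -72.7  85.1]
w5 or [([257.0, 39.0], 1304, [0.6038, -0.2906])]
w5 ye [([403.0, 48.0], 1250, [0.5934, -0.457]), ([420.0, 116.0], 1121, [0.5193, -0.4839])]
w5 grey [([330.0, 63.0], 1290, [0.5785, -0.3737]), ([26.0, 105.0], 3385, [0.5329, -0.0085]), ([162.0, 95.0], 926, [0.5435, -0.1736]), ([481.0, 226.0], 289, [0.3777, -0.5779])]
w1 or [([431.0, 179.0], 765, [0.6046, -0.2892])]
w1 ye [([548.0, 186.0], 728, [0.5942, -0.456])]
w1 grey [([374.0, 10.0], 599, [0.8135, -0.1989]), ([488.0, 197.0], 759, [0.5786, -0.3733]), ([222.0, 213.0], 2610, [0.5546, 0.0093]), ([355.0, 221.0], 367, [0.5417, -0.1852])]
w9 or [([432.0, 207.0], 847, [0.6049, -0.2892])]
w9 ye [([529.0, 207.0], 282, [0.6043, -0.4185]), ([556.0, 214.0], 819, [0.5944, -0.456])]
w9 grey [([336.0, 4.0], 413, [0.8393, -0.1607]), ([376.0, 13.0], 667, [0.8301, -0.2057]), ([376.0, 28.0], 787, [0.8155, -0.2055]), ([470.0, 214.0], 265, [0.5942, -0.3418]), ([493.0, 222.0], 626, [0.5837, -0.3731]), ([208.0, 226.0], 541, [0.5795, 0.0091])]
```

Emit:
{"method": "jog_arm", "body": {
  "deltas": [
    [[0.4,-0.7,-2.6,0,-0.174],[0.4,-0.7,-2.6,0,-0.174],[0.4,-0.7,-2.6,0,-0.174],[0.4,-0.7,-2.6,0,-0.174],[0.4,-0.7,-2.6,0,-0.174],[0.4,-0.7,-2.6,0,-0.174],[0.4,-0.7,-2.6,0,-0.174],[0.4,-0.7,-2.6,0,-0.174]]
  ]
}}

```text
time_s: 30.35
tcp_pos: [0.5855, -0.3489, 0.2747]
eef_rot: [-180.0, -0.0, -80.3]
contact_force: [0.3, -0.8, 0.8]
gripper_width: 0.0615
gripper_force: 0.0
```

Emit:
{"method": "jog_arm", "body": {
  "deltas": [
    [[0.4,-0.7,-2.6,0,-0.174],[0.4,0,0,-5,0],[0.4,0,0,-5,0],[0.4,0,0,-4,0],[0.4,0,0,0,0],[0.4,0,0,0,0]]
  ],
  "force": 20
}}

```text
time_s: 31.1
tcp_pos: [0.5797, -0.3749, 0.1365]
eef_rot: [-179.9, -0.1, -89.8]
contact_force: [0.6, -0.2, 0.5]
gripper_width: 0.0611
gripper_force: 0.0
```

```bash
python3 look.py w10; python3 - <<'E'
from h import *
import pickle
i,im=pickle.load(open('w10.pkl','rb')); hsv=cv2.cvtColor(im,cv2.COLOR_BGR2HSV)
m=cv2.inRange(hsv,(0,0,105),(180,60,255)); m[232:]=0
k,l,s,c=cv2.connectedComponentsWithStats(m)
print([(c[q].round().tolist(),s[q].tolist(),onz(i,*c[q],.045)[:2].round(4).tolist()) for q in range(1,k) if s[q][4]>250])
E
```

```text
31.15 [ 0.5799 -0.375   0.1371] [-1.7983e+02 -1.0000e-01 -8.9820e+01] [-16.7  26.3  -5.2   0.  -58.3  16.9]
[([624.0, 76.0], [594, 17, 46, 99, 2331], [0.354, -0.4806]), ([319.0, 211.0], [292, 188, 54, 44, 1975], [0.5782, -0.3762])]
```

Emit:
{"method": "jog_arm", "body": {
  "deltas": [
    [[0.4,-0.15,0.1,-5,0],[0.4,0,0,-4,0],[0.4,0,0,-1.6,0],[0.4,0,0,0,0],[0,0,0,0,0],[-1,0,0,0,0],[-1,0,0,0,0],[-1,0,0,0,0]]
  ]
}}

```text
time_s: 32.15
tcp_pos: [0.5781, -0.374, 0.0304]
eef_rot: [-179.9, -0.1, -89.8]
contact_force: [-0.3, 1.1, 6.2]
gripper_width: 0.044
gripper_force: 20.0
```

Emit:
{"method": "jog_arm", "body": {
  "deltas": [
    [[-1,0,0,0,0],[-1,0,0,0.5,0],[-1,0,0,4,0],[-1,0,0,5,0],[-1,0,0,5,0],[-1,0,0,0,0],[-1,0,0,0,0]]
  ]
}}

```text
time_s: 33.02
tcp_pos: [0.5765, -0.3732, 0.1735]
eef_rot: [180.0, 0.0, -89.8]
contact_force: [0.4, 0.2, -0.9]
gripper_width: 0.0444
gripper_force: 20.0
```

Emit:
{"method": "jog_arm", "body": {
  "deltas": [
    [[-1,-0.61,4.5,0,0],[-1,-0.61,4.55,0,0],[-1,-0.61,4.55,0,0],[-1,-0.61,4.55,0,0],[-1,-0.61,4.55,0,0],[-1,-0.6,4.55,0,0],[-1,0,0,-4,0],[-1,0,0,0,0]]
  ]
}}

```text
time_s: 34.02
tcp_pos: [0.5375, -0.1007, 0.1302]
eef_rot: [179.5, -0.0, -89.8]
contact_force: [-0.6, -0.4, -0.5]
gripper_width: 0.0443
gripper_force: 20.0
```

Emit:
{"method": "jog_arm", "body": {
  "deltas": [
    [[-1,0,0,-4,0],[-1,0,0,-4,0],[-1,0,0,-1.8,0],[-1,0,0,0,0],[-1,0,0,0,0]]
  ]
}}

```text
time_s: 34.65
tcp_pos: [0.5413, -0.1014, 0.0366]
eef_rot: [-179.9, -0.0, -89.8]
contact_force: [-0.2, 0.5, -0.7]
gripper_width: 0.0445
gripper_force: 20.0
```

Emit:
{"method": "jog_arm", "body": {
  "deltas": [
    [[-1,0,0,-0.4,0],[-1,0,0,0,0],[-1,0,0,-0.1,0],[-1,0,0,0,0]]
  ]
}}

```text
time_s: 35.15
tcp_pos: [0.5405, -0.101, 0.0307]
eef_rot: [-180.0, -0.0, -89.8]
contact_force: [0.3, 0.0, 0.1]
gripper_width: 0.0444
gripper_force: 20.0
```

Emit:
{"method": "jog_arm", "body": {
  "deltas": [
    [[-1,0,0,-0.1,0],[-1,0,0,0,0]]
  ]
}}

```text
time_s: 35.4
tcp_pos: [0.5406, -0.101, 0.0304]
eef_rot: [-180.0, -0.0, -89.8]
contact_force: [-2.4, 0.8, 8.6]
gripper_width: 0.0444
gripper_force: 20.0
```

Emit:
{"method": "jog_arm", "body": {
  "deltas": [
    [[-1,0,0,-0.05,0],[-1,0,0,0,0]]
  ]
}}

```text
time_s: 35.65
tcp_pos: [0.5406, -0.101, 0.0303]
eef_rot: [-180.0, -0.0, -89.8]
contact_force: [-4.3, 2.6, 13.3]
gripper_width: 0.0447
gripper_force: 20.0
```

Emit:
{"method": "jog_arm", "body": {
  "deltas": [
    [[-1,0,0,0.12,0],[0.2,0,0,0,0],[0.5,0,0,0,0],[0.5,0,0,2,0],[1,0,0,6,0],[1,0,0,6,0],[1,0,0,6,0],[1,0,0,5,0]]
  ]
}}

```text
time_s: 36.65
tcp_pos: [0.5405, -0.1011, 0.2829]
eef_rot: [-179.9, 0.0, -89.8]
contact_force: [1.3, 0.5, -1.1]
gripper_width: 0.0872
gripper_force: 0.0
```

Emit:
{"method": "jog_arm", "body": {
  "deltas": [
    [[1,0,4.6,0,0.174],[1,0,4.6,0,0.174],[1,0,4.6,0,0.174],[1,0,4.6,0,0.174],[1,0,4.6,0,0.174],[1,0,4.6,0,0.174],[1,0,4.6,0,0.174],[1,0,4.6,0,0.174]]
  ]
}}

```text
time_s: 37.65
tcp_pos: [0.5402, 0.2685, 0.2801]
eef_rot: [180.0, 0.0, -9.7]
contact_force: [0.5, -0.4, 0.1]
gripper_width: 0.0879
gripper_force: 0.0
```

Emit:
{"method": "jog_arm", "body": {
  "deltas": [
    [[1,0,4.6,0,0.174],[1,0,4,0,0],[1,0,0,0,0],[1,0,0,0,0]]
  ]
}}

```text
time_s: 38.15
tcp_pos: [0.5403, 0.3528, 0.2797]
eef_rot: [180.0, 0.0, -0.1]
contact_force: [-0.3, 0.0, -0.2]
gripper_width: 0.0877
gripper_force: 0.0
```

```bash
python3 look.py w11; python3 - <<'E'
from h import *
import pickle
i,im=pickle.load(open('w11.pkl','rb')); hsv=cv2.cvtColor(im,cv2.COLOR_BGR2HSV)
m=cv2.inRange(hsv,(0,0,0),(180,255,62)); m[228:]=0
k,l,s,c=cv2.connectedComponentsWithStats(m)
print([(c[q].round().tolist(),s[q].tolist()) for q in range(1,k) if s[q][4]>250])
m=cv2.inRange(hsv,(0,0,110),(180,70,255)); m[228:]=0
k,l,s,c=cv2.connectedComponentsWithStats(m)
print([(c[q].round().tolist(),s[q].tolist(),onz(i,*c[q],.036)[:2].round(4).tolist()) for q in range(1,k) if s[q][4]>100])
print(proj(i,(.575,.367,.036)))
E
```

```text
38.2 [0.5404 0.3524 0.2801] [ 1.7998e+02  2.0000e-02 -1.2000e-01] [ 50.4  16.7  -0.3  -0.  -73.   39.5]
[([135.0, 32.0], [98, 0, 76, 69, 1239]), ([44.0, 119.0], [0, 102, 105, 27, 776]), ([303.0, 149.0], [273, 111, 61, 77, 2316]), ([49.0, 143.0], [0, 135, 108, 17, 704]), ([50.0, 160.0], [0, 144, 108, 29, 700]), ([446.0, 184.0], [411, 161, 91, 50, 1999])]
[([562.0, 96.0], [549, 91, 34, 12, 213], [0.6426, 0.0504]), ([91.0, 132.0], [53, 101, 60, 66, 501], [0.6006, 0.644]), ([304.0, 150.0], [291, 132, 26, 38, 669], [0.5769, 0.3721]), ([580.0, 179.0], [541, 139, 99, 84, 3888], [0.5384, 0.0023])]
[307.60736345 151.8355457 ]
```

```bash
cat > rect.py <<'E'
from h import *
import pickle
def rect(n,u,v,z,th,vmax=228):
    i,im=pickle.load(open(n+'.pkl','rb')); hsv=cv2.cvtColor(im,cv2.COLOR_BGR2HSV)
    m=cv2.inRange(hsv,(0,0,0),(180,255,th)); m[vmax:]=0
    m=cv2.morphologyEx(m,cv2.MORPH_CLOSE,np.ones((3,3)))
    k,l,s,c=cv2.connectedComponentsWithStats(m)
    c=max(cv2.findContours((l==l[v,u]).astype(np.uint8),cv2.RETR_EXTERNAL,cv2.CHAIN_APPROX_NONE)[0],key=len)[:,0]
    P=np.array([onz(i,a,b,z)[:2] for a,b in c])
    return P,cv2.minAreaRect((P*1000).astype(np.float32))
if __name__=='__main__':
    for th in(55,62,75): print(th,rect('w11',278,150,.036,th)[1])
    i=pickle.load(open('w11.pkl','rb'))[0]; print('label',onz(i,304,150,.036),-np.array(i['view'])[:3,:3].T@np.array(i['view'])[:3,3])
E
python3 rect.py
```

```text
55 ((455.024658203125, 351.0689392089844), (1078.31103515625, 584.5616455078125), 89.89031219482422)
62 ((455.024658203125, 351.0689392089844), (1078.31103515625, 584.5616455078125), 89.89031219482422)
75 ((455.024658203125, 351.0689392089844), (1078.31103515625, 584.5616455078125), 89.89031219482422)
label [0.57737031 0.37166709 0.036     ] [0.61137298 0.35316753 0.41942334]
```

```bash
sed -i "s/278,150/300,122/" rect.py; python3 rect.py
```

```text
55 ((576.7373657226562, 372.0474853515625), (89.1235580444336, 57.58320617675781), 15.382452964782715)
62 ((576.7049560546875, 372.07891845703125), (89.53607177734375, 58.14778518676758), 15.298086166381836)
75 ((576.7496337890625, 371.9187927246094), (90.51497650146484, 58.808807373046875), 15.363907814025879)
label [0.57737031 0.37166709 0.036     ] [0.61137298 0.35316753 0.41942334]
```

Emit:
{"method": "jog_arm", "body": {
  "deltas": [
    [[1,1.8,1,0,0.135],[1,1.84,0.95,0,0.134],[1,0,0,-5,0],[1,0,0,-5,0],[1,0,0,-5,0],[1,0,0,-3,0],[1,0,0,0,0],[1,0,0,0,0]]
  ],
  "force": 30
}}

```text
time_s: 39.2
tcp_pos: [0.5779, 0.3725, 0.1021]
eef_rot: [-180.0, -0.1, 15.3]
contact_force: [-0.5, 0.2, 0.9]
gripper_width: 0.0877
gripper_force: 0.0
```

Emit:
{"method": "jog_arm", "body": {
  "deltas": [
    [[1,-0.05,0,-4,0],[1,0,0,-2.5,0],[1,0,0,-1.2,0],[1,0,0,0,0],[0.5,0,0,0,0],[-1,0,0,0,0],[-1,0,0,0,0],[-1,0,0,0,0]]
  ]
}}

```text
time_s: 40.2
tcp_pos: [0.5766, 0.3725, 0.0239]
eef_rot: [-180.0, -0.0, 15.3]
contact_force: [-1.2, 0.3, 4.8]
gripper_width: 0.0601
gripper_force: 30.0
```

Emit:
{"method": "jog_arm", "body": {
  "deltas": [
    [[-1,0,0,0,0],[-1,0,0,0,0]]
  ]
}}

```text
time_s: 40.45
tcp_pos: [0.5766, 0.3725, 0.0239]
eef_rot: [-180.0, -0.0, 15.3]
contact_force: [-1.6, -1.5, 5.4]
gripper_width: 0.0598
gripper_force: 30.0
```

Emit:
{"method": "jog_arm", "body": {
  "deltas": [
    [[-1,0,0,1,0],[-1,0,0,4,0],[-1,0,0,5.5,0],[-1,0,0,5.5,0],[-1,0,0,5.5,0],[-1,0,0,5,0],[-1,-1,-4.5,0,-0.084],[-1,-1,-5,0,0]]
  ]
}}

```text
time_s: 41.45
tcp_pos: [0.5557, 0.277, 0.2886]
eef_rot: [-180.0, -0.0, 10.5]
contact_force: [1.0, -0.9, -2.0]
gripper_width: 0.0602
gripper_force: 30.0
```

Emit:
{"method": "jog_arm", "body": {
  "deltas": [
    [[-1,-1.2,-5.2,0,0],[-1,-1.2,-5.2,0,0],[-1,-1.2,-5.2,0,0],[-1,-1.2,-5.2,0,0],[-1,-1.2,-5.2,0,0],[-1,-1.2,-5.2,0,0],[-1,-1.2,-5.2,0,0],[-1,-1.2,-5.2,0,0]]
  ]
}}

```text
time_s: 42.45
tcp_pos: [0.4594, -0.1399, 0.2887]
eef_rot: [-180.0, -0.0, 10.5]
contact_force: [1.3, -0.2, -2.0]
gripper_width: 0.0598
gripper_force: 30.0
```

Emit:
{"method": "jog_arm", "body": {
  "deltas": [
    [[-1,0,-4.5,0,0],[-1,0,0,0,0],[-1,0,0,0,0]]
  ]
}}

```text
time_s: 42.82
tcp_pos: [0.4601, -0.1835, 0.2882]
eef_rot: [-180.0, 0.0, 10.4]
contact_force: [0.0, -0.0, -1.6]
gripper_width: 0.06
gripper_force: 30.0
```

```bash
python3 look.py w12; python3 - <<'E'
from rect import *
i,im=pickle.load(open('w12.pkl','rb')); print(proj(i,(.542,-.184,.064)),proj(i,(.587,-.184,.064)),proj(i,(.497,-.184,.064)),-np.array(i['view'])[:3,:3].T@np.array(i['view'])[:3,3])
hsv=cv2.cvtColor(im,cv2.COLOR_BGR2HSV)
m=cv2.inRange(hsv,(0,0,110),(180,70,255)); m[228:]=0
k,l,s,c=cv2.connectedComponentsWithStats(m)
print([(c[q].round(1).tolist(),s[q].tolist(),onz(i,*c[q],.064)[:2].round(4).tolist()) for q in range(1,k) if s[q][4]>100])
p=proj(i,(.575,-.184,.064)).round().astype(int)
for th in (55,62,75): print(rect('w12',p[0],p[1],.064,th,240)[1])
E
```

```text
42.875 [ 0.4602 -0.1831  0.2883] [-179.98   -0.     10.5 ] [  1.1   1.8 -17.4  -0.  -70.8  99.4]
[331.78408705 114.9214333 ] [339.30109727  74.91702253] [324.76081008 152.29896943] [ 0.52989932 -0.17015868  0.42794454]
[([179.9, 89.3], [131, 40, 91, 97, 5025], [0.538, -0.0035]), ([265.8, 104.7], [248, 86, 38, 38, 1111], [0.5392, -0.1047]), ([331.7, 115.1], [321, 96, 22, 40, 854], [0.5417, -0.1839])]
((541.1248779296875, -183.64755249023438), (88.37699127197266, 56.87561798095703), 12.164183616638184)
((540.9664306640625, -183.8157501220703), (88.52777862548828, 57.84702682495117), 11.341143608093262)
((541.3621826171875, -183.8844451904297), (89.52924346923828, 58.436161041259766), 11.836038589477539)
```

```bash
python3 - <<'E'
from rect import *
i,im=pickle.load(open('w12.pkl','rb'))
def ang(n,u,v,z,th,c0,psi):
    P,_=rect(n,u,v,z,th,240); a=np.radians(psi); R=np.array([[np.cos(a),np.sin(a)],[-np.sin(a),np.cos(a)]])
    Q=(P-c0)@R.T; out=[]
    for s in(1,-1):
        q=Q[(abs(Q[:,0])<.036)&(s*Q[:,1]>.022)]; k=np.polyfit(q[:,0],q[:,1],1); out.append((psi+np.degrees(np.arctan(k[0])),k[1]))
    for s in(1,-1):
        q=Q[(abs(Q[:,1])<.022)&(s*Q[:,0]>.036)]; k=np.polyfit(q[:,1],q[:,0],1); out.append((psi-np.degrees(np.arctan(k[0])),k[1]))
    return np.round(out,4).tolist()
p=proj(i,(.575,-.184,.064)).round().astype(int)
for th in(62,75): print('deep',ang('w12',p[0],p[1],.064,th,(.5413,-.1838),11))
for th in(62,75): print('flat',ang('w11',300,122,.036,th,(.5767,.372),15.3))
hsv=cv2.cvtColor(im,cv2.COLOR_BGR2HSV)
for n,w in(('w12',(331,115)),('w11',(304,150))):
    i,im=pickle.load(open(n+'.pkl','rb'));m=cv2.inRange(cv2.cvtColor(im,cv2.COLOR_BGR2HSV),(0,0,110),(180,70,255));m[228:]=0
    k,l,s,c=cv2.connectedComponentsWithStats(m);ct=max(cv2.findContours((l==l[w[1],w[0]]).astype(np.uint8),0,1)[0],key=len)[:,0]
    z=.064 if n=='w12' else .036
    print(n,cv2.minAreaRect(np.array([1000*onz(i,a,b,z)[:2] for a,b in ct],np.float32)))
E
```

```text
deep [[11.9963, 0.0283], [12.2421, -0.0282], [11.9288, 0.0435], [10.5383, -0.0438]]
deep [[11.7623, 0.0285], [10.9594, -0.0287], [12.1775, 0.0438], [11.5599, -0.044]]
flat [[15.4703, 0.0284], [15.2327, -0.0284], [15.1887, 0.0439], [14.558, -0.0437]]
flat [[15.3155, 0.0287], [15.4032, -0.0288], [15.0691, 0.0443], [15.4928, -0.0442]]
w12 ((540.9407348632812, -183.8251495361328), (45.139556884765625, 25.219818115234375), 11.673550605773926)
w11 ((576.5123291015625, 371.97930908203125), (44.86459732055664, 24.99987030029297), 15.1588773727417)
```

Emit:
{"method": "jog_arm", "body": {
  "deltas": [
    [[-1,4,-0.03,0,0.019],[-1,4.1,-0.02,0,0],[-1,0,0,-5,0],[-1,0,0,-5,0],[-1,0,0,-5,0],[-1,0,0,-3,0],[-1,0,0,0,0],[-1,0,0,0,0]]
  ]
}}

```text
time_s: 43.88
tcp_pos: [0.5426, -0.1834, 0.1097]
eef_rot: [180.0, -0.1, 11.7]
contact_force: [0.1, 0.2, -1.2]
gripper_width: 0.06
gripper_force: 30.0
```

Emit:
{"method": "jog_arm", "body": {
  "deltas": [
    [[-1,0,0,0,0],[-1,0,0,0,0]]
  ]
}}

```text
time_s: 44.12
tcp_pos: [0.5421, -0.184, 0.1096]
eef_rot: [180.0, -0.1, 11.6]
contact_force: [0.6, 0.3, -1.7]
gripper_width: 0.0597
gripper_force: 30.0
```

Emit:
{"method": "jog_arm", "body": {
  "deltas": [
    [[-1,-0.08,0.03,-1,0],[-1,0,0,-0.3,0],[-1,0,0,0,0],[-1,0,0,0,0]]
  ]
}}

```text
time_s: 44.62
tcp_pos: [0.5407, -0.1838, 0.0952]
eef_rot: [180.0, 0.0, 11.6]
contact_force: [-0.3, 1.0, -1.4]
gripper_width: 0.06
gripper_force: 30.0
```

Emit:
{"method": "jog_arm", "body": {
  "deltas": [
    [[-1,0,0,-0.4,0],[-1,0,0,0,0],[-1,0,0,0,0]]
  ]
}}

```text
time_s: 45.0
tcp_pos: [0.5406, -0.1837, 0.0913]
eef_rot: [180.0, 0.0, 11.6]
contact_force: [-1.0, -0.6, -0.6]
gripper_width: 0.0599
gripper_force: 30.0
```

Emit:
{"method": "jog_arm", "body": {
  "deltas": [
    [[-1,0,0,-0.2,0],[-1,0,0,0,0],[-1,0,0,0,0]]
  ]
}}

```text
time_s: 45.38
tcp_pos: [0.5406, -0.1837, 0.0893]
eef_rot: [180.0, -0.0, 11.6]
contact_force: [-0.4, -1.0, -1.4]
gripper_width: 0.0599
gripper_force: 30.0
```

Emit:
{"method": "jog_arm", "body": {
  "deltas": [
    [[-1,0,0,-0.1,0],[-1,0,0,0,0]]
  ]
}}

```text
time_s: 45.62
tcp_pos: [0.5406, -0.1837, 0.0882]
eef_rot: [-180.0, 0.0, 11.6]
contact_force: [-0.9, 0.2, -1.6]
gripper_width: 0.0598
gripper_force: 30.0
```

Emit:
{"method": "jog_arm", "body": {
  "deltas": [
    [[-1,0,0,-0.1,0],[-1,0,0,0,0]]
  ]
}}

```text
time_s: 45.88
tcp_pos: [0.5407, -0.1838, 0.0879]
eef_rot: [180.0, -0.0, 11.6]
contact_force: [-2.7, 0.8, 5.2]
gripper_width: 0.0599
gripper_force: 30.0
```

Emit:
{"method": "jog_arm", "body": {
  "deltas": [
    [[-1,0,0,0.05,0],[0.5,0,0,0,0],[0.8,0,0,0,0],[1,0,0,1,0],[1,0,0,4,0],[1,0,0,6,0],[1,0,0,6,0],[1,0,0,6,0]]
  ]
}}

```text
time_s: 46.88
tcp_pos: [0.5402, -0.1838, 0.3208]
eef_rot: [180.0, -0.1, 11.6]
contact_force: [2.0, -0.2, 0.6]
gripper_width: 0.0876
gripper_force: 0.0
```

Emit:
{"method": "jog_arm", "body": {
  "deltas": [
    [[1,-1.5,5,0,-0.1],[1,-1.5,5,0,-0.1],[1,-1.5,5,0,0],[1,-1.5,0,0,0],[1,0,0,0,0],[1,0,0,0,0]]
  ]
}}

```text
time_s: 47.62
tcp_pos: [0.4808, -0.0344, 0.3181]
eef_rot: [180.0, -0.0, 0.1]
contact_force: [-0.2, -0.3, -0.3]
gripper_width: 0.0878
gripper_force: 0.0
```

```bash
python3 look.py w13; python3 - <<'E'
from h import *
s=r.capture('side'); w=cv2.imread('pics/w13.png')
cv2.imwrite('pics/f1.png',np.hstack([cv2.resize(w[:290],(490,222)), np.zeros((222,310,3),np.uint8)]))
A=cv2.resize(w[0:240],(800,300));B=cv2.resize(s[110:290,190:430],(400,300),interpolation=cv2.INTER_CUBIC)
t=r.capture('top');C=cv2.resize(t[150:250,170:430],(400,154),interpolation=cv2.INTER_CUBIC);C=np.vstack([C,np.zeros((146,400,3),np.uint8)])
cv2.imwrite('pics/f1.png',np.vstack([A,np.hstack([B,C])]))
E
```

```text
47.675 [ 0.4809 -0.0344  0.3179] [ 1.7999e+02 -1.0000e-02  6.0000e-02] [ 19.4  -0.4 -15.9   0.  -74.5  70.7]
```

View pics/f1.png

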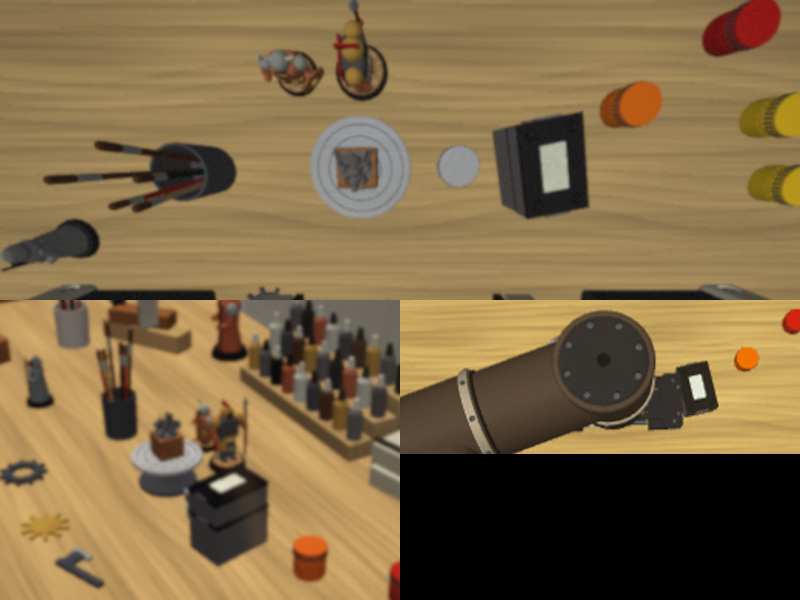

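The final picture shows everything upright and let go:
- The casting is centred on the disc at (359,168).
- The spearman is at (362,72) and the shieldman at (297,75), behind the turntable.
- The jar is clear between the disc and the stacked boxes at (459,166).
- The flat box sits home on the deep box.

I'll check the gaps numerically.

```bash
python3 - <<'E'
from h import *
import pickle
i,_=pickle.load(open('w13.pkl','rb')); g=lambda x,y,z:onz(i,x/1.25-.1,y/1.25-.1,z)[:2].round(4)
print('spear front',g(362,99,.004),'right',g(387,72,.004)); print('shield front',g(297,97,.004))
for n,p in [('spear',(.642,.0075)),('sh',(.642,.0815))]:
  for d in[(-1,0),(0,-1),(0,1)]:
    R=.03 if n=='spear' else .024
    print(n,d,(proj(i,(p[0]+R*d[0],p[1]+R*d[1],.004))*1.25).round(0))
print('disc',g(360,168,.05),'jar',g(459,166,.045),'label',g(554.5,166.5,.1))
E
```

```text
spear front [0.6134 0.008 ] right [ 0.6419 -0.0211]
shield front [0.6154 0.0832]
spear (-1, 0) [362. 100.]
spear (0, -1) [388.  72.]
spear (0, 1) [335.  72.]
sh (-1, 0) [298.  94.]
sh (0, -1) [318.  72.]
sh (0, 1) [276.  72.]
disc [0.5372 0.0077] jar [ 0.5393 -0.1011] label [ 0.5406 -0.1836]
```

```bash
python3 -c "
from plant import r
print(r.close_job())"
```

```text
the job is handed in; nothing more can be done
None
```

The job is handed in at about 48 s of the 144 s allowed, with every piece placed and released. The last picture showed all of them upright with gaps of about 2 cm, the jar clear on both sides and the shallow box home on the deep one.

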